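# Find the rocking hatch cover and press it home

## Task

One of the four tread-plate covers on the blue service box rocks. With the fingertips press near the robot-side or far-side edge of the covers until you feel which one tips, then press that cover down in its middle until it is fully home, level with the rim. Do not lift or carry any cover or disturb the things beside the box, and finish with the fingertips still pressing on the middle of the cover that you seated.

Things in the scene. Friction and masses are not known exactly. Their poses are not given: they have to be found in the camera images.
- box: Low blue steel service box fixed to the bench, 160 (its x) x 532 (its y) x 50 mm high. Origin: centre of its underside, on the bench. Its y axis runs along the row of four openings, each 100 mm square, centred on the box's middle line at y = -186, -62, +62 and +186 mm; the rim is 50 mm above the bench. Its -x side faces the robot.
- cover_1_top (a point): Middle of the top of one of four identical loose tread-plate covers, 96 x 96 x 10 mm, 0.25 kg, marked by a smooth grey disc 26 mm wide. z points up out of the cover, x and y along its sides, parallel to the box's. The covers lie in the openings in any order, and any of the four may be the rocking one.
- cover_2_top (a point): Same point of the second identical cover. How firm covers behave: three of the four rest on hidden corner pads of differing thickness, tops 3 to 7 mm above the rim, and do not give when pressed. This is right for them; leave them so.
- cover_3_top (a point): Same point of the third identical cover. How the rocking one behaves: it rests level, top 5 mm above the rim, on a 16 mm wide catch under its middle line (parallel to the row). 3 to 8 N near the middle of its robot-side or far-side edge (about 40 mm from the cover's middle) tips that edge down about 4 mm (0.12 rad); let go, it tips back.
- cover_4_top (a point): Same point of the fourth identical cover. How the rocking one is seated: a straight press of 14 to 20 N in its middle drives its stiff catch 5 mm down, where it stays; the cover's top is then level with the rim and it no longer rocks.
- clay_bowl_mid (a point): Terracotta bowl, 66 mm wide, 62 mm tall, standing on the bench beyond the box; point half-way up. Leave alone.
- steel_collar_mid (a point): Steel collar, 68 mm wide with a 44 mm hole, 28 mm tall, lying flat beyond the box; point at its centre. Leave alone.
- tin_mid (a point): Brass-coloured tin with a white top, 56 mm wide, 60 mm tall, standing beyond the box; point half-way up. Leave alone.

How it is judged:
By the outcome, as a careful person would: the job done as asked, in the order asked, and still so for the second after the job is handed in, while the arm keeps its last pose, push and grip.
It also fails if it takes over 48 s, if anything falls off the work surface, if the arm or the gripper's body presses on something with over 40 N, if the wrist force passes 120 N, or if a joint passes its speed limit or range.

## Robot

A 6-joint arm with a two-finger parallel gripper is mounted at the origin on the work surface. World frame = base frame: x ahead of the robot, y to its left, z up, the work surface at z = 0. Lengths are in mm, angles in rad, forces in N, time in s.
With the tool pointing down it reaches from about 300 to 875 mm from the base axis. Payload 6.4 kg.
Tool frame: the origin (TCP) lies between the finger pads; the fingertips stand nose_length ahead of it and the grasp point (between the pads) lies 6 mm ahead of it (nose_length is the distance from the TCP to the fingertips, in mm); z points along the fingers, y is the direction in which the jaws open and shut (so a half turn about z gives the same grasp; the last joint's range is limited). The gripper opens to 85 mm and grips with 20 to 120 N. Pads are 22 mm wide; open, the fingers measure 114 mm over their backs; the gripper's body (76 mm by 85 mm) begins 54 mm behind the grasp point. The pads swing forward as they close: fully open they stand 13 mm farther back than shut.
Start: joints at [-1.433, 0.181, 1.607, -0, 1.354, -0.206], TCP at [193.83, -541.361, 256.288] pointing down, gripper open.
Joint ranges: [-2.99, 2.99], [-0.89, 2.07], [0.3, 2.58], [-1.14, 4.28], [0, 2.63], [-3.12, 3.12]. Speed limits (rad/s): [2.57, 2.57, 3.01, 3.14, 3.14, 3.14].

## Interface

Orientations are given as a rotation vector (axis times angle).
In Python, from workcell import get_state, camera, close_job, nose_length gives the robot as it stands. The module is installed in compiled form; this text tells all that it offers.
- The arm moves only by the tool move_arm, never from a script. Its argument "rows" is a list that holds one entry, the list of rows, each a list of 4 numbers: the shift along the world's x, y, z in units of 30 mm (1.0 is 30 mm), then the turn about the world's z in units of 5 degrees (1.0 is 5 degrees). In form: [[[dx, dy, dz, turn], ...]]. A call has 1 to 10 rows; each row is the pose to reach, as a shift and turn from the pose measured when the call began; what a row does not reach only later rows make up. A row lasts 1/10 s, in which the tool goes at most 50 mm and 8.59 degrees, less where a joint would pass 70% of its speed; a pose out of reach is approached as far as the arm can. A call with a gripper value outside its range is refused whole. "jaw" is the closure, from 0 (fully open) to 1 (shut), set as the call begins (left out, the last holds). The fingers move at their own pace and stop on an object; "squeeze" is the grip in N (left out, the last holds). Time passes only in rows, so rows that repeat a pose let the fingers close. It gives the time, the measured TCP pose, the force and the opening at its end, in the units of the state.
- get_state(): the state, without advancing time (a new reading comes with each control period).
- camera(name): name is "scene" or "top" or "wrist"; returns a dict with "frame" (480x640x3 uint8, red, green, blue), "fx", "fy", "cx", "cy" (pixels), "k1" (the pictures are not rectified: a ray, as slopes to the right and down, at radius r is drawn at 1 + k1 r^2 times it, then the intrinsics apply), "R" (3x3) and "t" (3): a world point X has camera coordinates R X + t. Camera axes: x right, y down, z forward; pixel columns grow to the right and rows downward; lengths in mm; the calibration is good to about 2 mm. A picture is of the moment at which its call begins. There is no depth.
- close_job(): hands the job in, once; it reports no verdict.
The state is a dict: "clock": time; "q": joint angles; "joint_velocities": joint speeds; "joint_torque": joint torques, N m; "position": TCP position; "orientation": TCP orientation; "force": force on the tool from outside, world axes, zero at the start; "ft_torque": the same for the moment, N m; "width": finger opening in mm.
Only numpy, scipy, OpenCV 4.12 (cv2) and the standard library are available. Lean on these libraries where they do the work, as an engineer would, in place of code of your own. Each camera call takes 0.05 s, during which the arm holds its last target.

## Working session

There is one attempt and no reset: what is moved stays moved. The work goes in short steps, Python scripts to look and compute and a tool call to move; the robot and the scene stay as the last step left them, time stands still between calls to the robot, and variables do not carry over. Pictures are saved under pics/ and viewed, and the job is handed in when it is done.

Besides the shell and the picture viewer there is one more tool, called by a JSON object that holds its "name" and its "arguments". move_arm: Moves the arm, as the interface text tells. Its arguments: {"type":"object","properties":{"rows":{"type":"array"},"jaw":{"type":"number"},"squeeze":{"type":"number"}},"required":["rows"]}

```bash
mkdir -p pics
python3 - <<'E'
from workcell import *
import cv2,json,numpy as np
print(get_state(), nose_length if not callable(nose_length) else nose_length())
for n in ["scene","top"]:
    c=camera(n); cv2.imwrite(f"pics/{n}0.png",c["frame"][:,:,::-1])
    print(n,{k:(np.round(v,4).tolist() if k in"Rt" else v) for k,v in c.items() if k!="frame"})
    np.save(f"{n}0.npy",c,allow_pickle=True)
E
```

```text
{'clock': 0.0, 'q': array([-1.43332243e+00,  1.81558213e-01,  1.60796931e+00,  1.57582236e-05,
        1.35379891e+00, -2.06274966e-01]), 'joint_velocities': array([-2.59837294e-04, -4.66354911e-04,  5.19866197e-05,  8.05585855e-04,
       -4.23343238e-04, -9.14815076e-04]), 'joint_torque': array([ 5.30362249e-04, -4.44876409e+01, -3.51330435e+01, -1.99428164e-04,
        9.20821389e-03,  1.30756419e-05]), 'position': array([ 193.75158695, -540.85222138,  255.39315825]), 'orientation': array([-3.09359838e+00, -5.37003372e-01, -1.17756791e-04]), 'force': array([-0.34660088,  0.33859786, -0.09299692]), 'ft_torque': array([-0.06045153,  0.05413813,  0.00619884]), 'width': 85.6321904849843} 25.0
scene {'fx': 594.8306136673864, 'fy': 594.8306136673864, 'cx': 317.64590675224093, 'cy': 244.08352434924043, 'k1': -0.1424498209099931, 'R': [[-0.7203, 0.6937, 0.0034], [0.4168, 0.4368, -0.7972], [-0.5545, -0.5728, -0.6037]], 't': [462.5937, -226.0462, 1304.0041]}
top {'fx': 504.53032298273394, 'fy': 504.53032298273394, 'cx': 319.3705386873201, 'cy': 238.10198531560636, 'k1': -0.031840563900575075, 'R': [[0.03, -0.9994, 0.0175], [-0.9829, -0.0327, -0.1815], [0.1819, -0.0118, -0.9832]], 't': [-7.8966, 635.8229, 677.6506]}
```

View pics/scene0.png

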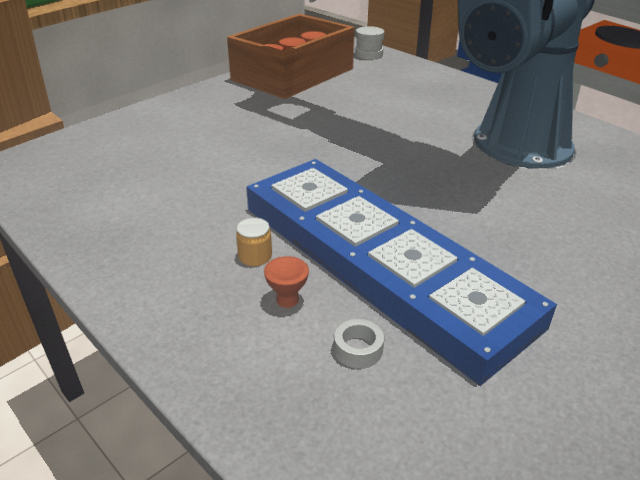

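View pics/top0.png

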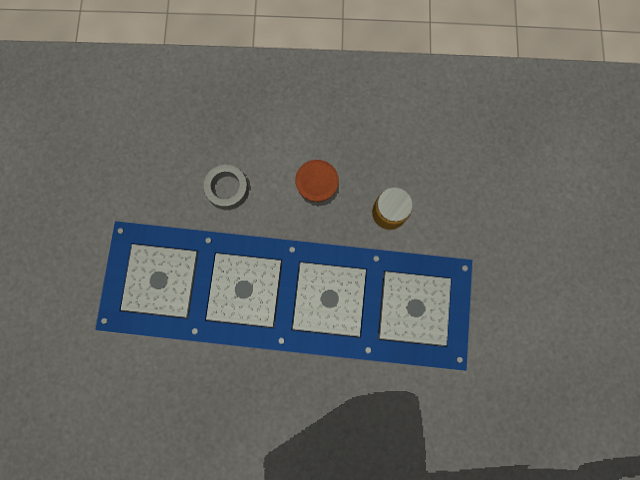

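The top view shows the discs at about (159,280), (244,289), (330,298) and (416,308). The scene view shows them at (478,297), (412,254), (357,217) and (310,186). Next I triangulate them.

```bash
cat > h.py <<'E'
import numpy as np,cv2
def load(n): return np.load(n,allow_pickle=True).item()
def ray(c,p):
    K=np.array([[c["fx"],0,c["cx"]],[0,c["fy"],c["cy"]],[0,0,1]])
    u=cv2.undistortPoints(np.array([[p]],float),K,np.array([c["k1"],0,0,0,0]))[0,0]
    # refine: exact model x_d = x(1+k1 r^2)
    R=np.array(c["R"]);t=np.array(c["t"]).ravel()
    d=R.T@np.array([u[0],u[1],1]); return -R.T@t,d/np.linalg.norm(d)
def tri(rs):
    A=0;b=0
    for o,d in rs:
        P=np.eye(3)-np.outer(d,d);A=A+P;b=b+P@o
    X=np.linalg.solve(A,b); return X,[np.linalg.norm((np.eye(3)-np.outer(d,d))@(X-o)) for o,d in rs]
def onz(c,p,z):
    o,d=ray(c,p);return o+d*(z-o[2])/d[2]
def disc(c,p,w=16):
    g=cv2.cvtColor(c["frame"],cv2.COLOR_RGB2GRAY);x,y=map(int,p)
    m=((g>90)&(g<165)).astype(np.uint8); hsv=cv2.cvtColor(c["frame"],cv2.COLOR_RGB2HSV); m&=(hsv[...,1]<60).astype(np.uint8)
    sub=m[y-w:y+w,x-w:x+w]; sub=cv2.morphologyEx(sub,cv2.MORPH_OPEN,np.ones((5,5),np.uint8))
    n,l,s,ce=cv2.connectedComponentsWithStats(sub); i=l[w,w]
    return ce[i]+[x-w,y-w], s[i,4]
E
python3 - <<'E'
from h import *
s=load("scene0.npy");t=load("top0.npy")
T=[(159,280),(244,289),(330,298),(416,308)];S=[(478,297),(412,254),(357,217),(310,186)]
X=[]
for a,b in zip(T,S):
    pa,na=disc(t,a);pb,nb=disc(s,b);x,e=tri([ray(t,pa),ray(s,pb)]);X.append(x)
    print(pa.round(1),na,pb.round(1),nb,x.round(1),np.round(e,1),onz(t,pa,54).round(1),onz(s,pb,54).round(1))
X=np.array(X);d=X[0]-X[3];print(np.linalg.norm(d)/3, np.degrees(np.arctan2(d[1],d[0])))
for n,a,b,z in[("bowl",(317,180),(287,270),62),("tin",(395,204),(253,228),60),("collar",(227,186),(359,340),28)]:
    print(n,onz(t,a,z).round(),onz(s,b,z).round())
E
```

```text
[158.5 279.5] 974 [477.1 297.5] 174 [568.2 242.5  53.3] [0.1 0.1] [568.2 242.2  54. ] [568.9 243.   54. ]
[242.6 290.5] 503 [412.6 254.3] 132 [557.  119.3  53.6] [1.1 1.1] [556.3 120.1  54. ] [558.1 118.8  54. ]
[332.2 297.4] 350 [356.9 217.4] 93 [549.3  -7.3  54.7] [2. 2.] [550.6  -8.9  54. ] [547.4  -6.2  54. ]
[415.5 307.4] 979 [308.6 186. ] 78 [ 539.9 -128.9   56.1] [0.4 0.4] [ 539.8 -129.1   54. ] [ 537.7 -131.8   54. ]
124.17876200312737 85.6475411962278
bowl [723.  18.  62.] [726.  23.  62.]
tin [690. -98.  60.] [694. -93.  60.]
collar [718. 157.  28.] [727. 167.  28.]
```

{"name": "move_arm", "arguments": {"rows": [[[0.9,1.2,0,-0.4],[1.8,2.4,0,-0.9],[2.7,3.6,-0.2,-1.4],[3.6,4.8,-0.5,-1.9],[4.5,6.0,-0.9,-2.4],[5.4,7.2,-1.3,-2.9],[6.3,8.4,-1.7,-3.4],[7.2,9.6,-2.1,-3.9],[8.1,10.8,-2.4,-4.4],[8.6,11.5,-2.5,-4.8]]], "jaw": 1, "squeeze": 20}}

```text
clock: 1.1
position: [452.3, -192.6, 179.0]
orientation: [-3.136, 0.117, 0.002]
force: [-0.1, -0.3, 0.4]
width: -0.1
```

{"name": "move_arm", "arguments": {"rows": [[[0.8,1.1,-0.9,0],[1.66,2.22,-1.7,0],[1.66,2.22,-2.2,0],[1.66,2.22,-2.3,0],[1.66,2.22,-2.3,0]]]}}

```text
clock: 1.6
position: [501.5, -126.0, 109.5]
orientation: [-3.135, 0.117, 0.005]
force: [0.8, -0.5, -0.6]
width: -0.2
```

Run:
```python
from workcell import *
import cv2,numpy as np
print(get_state()["position"],get_state()["force"],get_state()["ft_torque"],nose_length)
for n in ["wrist","scene"]:
    c=camera(n); cv2.imwrite(f"pics/{n}1.png",c["frame"][:,:,::-1]); np.save(f"{n}1.npy",c,allow_pickle=True)
```

```text
[ 501.47733083 -126.00379312  109.50116229] [ 0.80427304 -0.52179284 -0.58791672] [-0.0257613   0.00341557 -0.00648987] 25.0
```

View pics/wrist1.png

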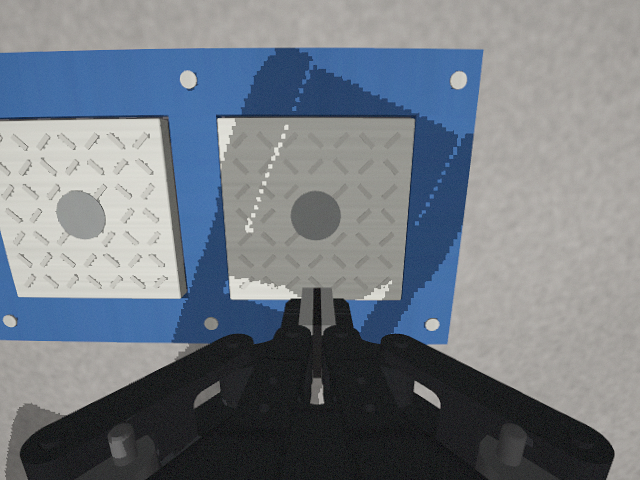

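View pics/scene1.png

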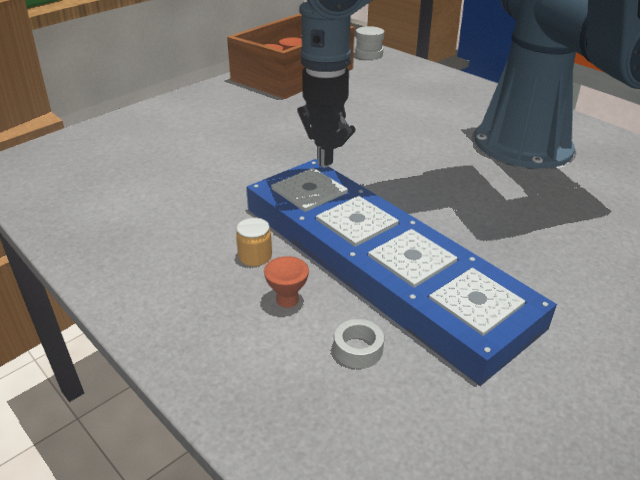

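The wrist view has the disc at (316,215), with the closed fingertips (317,290) lined up with it over the robot-side edge. I'll check the disc position with this camera.

Run:
```python
from h import *
w=load("wrist1.npy");t=load("top0.npy");s=load("scene0.npy")
print(onz(w,(316,215),54).round(1), onz(w,(81,215),54).round(1))
print(tri([ray(w,(316,215)),ray(t,(415.5,307.4)),ray(s,(308.6,186))]))
print("edges", onz(w,(314,117),54).round(1),onz(w,(316,299),54).round(1), "pad front",onz(w,(317,289),84))
```

```text
[ 538.4 -129.1   54. ] [547.9  -4.2  54. ]
(array([ 539.51272057, -129.08506592,   56.05989818]), [np.float64(0.6614697162785147), np.float64(0.47377469911590925), np.float64(0.5539252263924449)])
edges [ 586.7 -131.8   54. ] [ 490.5 -125.5   54. ] pad front [ 509.62940322 -127.5497884    84.        ]
```

{"name": "move_arm", "arguments": {"rows": [[[0,0,-0.4,0],[0,0,-0.75,0],[0,0,-0.85,0],[0,0,-0.87,0],[0,0,-0.87,0]]]}}

```text
clock: 2.2
position: [502.2, -127.1, 84.6]
orientation: [-3.136, 0.12, 0.001]
force: [0.2, 0.1, 0.7]
width: 0.0
```

{"name": "move_arm", "arguments": {"rows": [[[0,0,-0.03,0],[0,0,-0.05,0]]]}}

```text
clock: 2.4
position: [502.4, -127.2, 83.3]
orientation: [-3.136, 0.119, 0.0]
force: [0.6, -0.4, -0.1]
width: -0.0
```

{"name": "move_arm", "arguments": {"rows": [[[0,0,-0.02,0],[0,0,-0.04,0]]]}}

```text
clock: 2.6
position: [502.5, -127.2, 82.3]
orientation: [-3.137, 0.119, -0.0]
force: [-0.6, -0.2, -0.3]
width: 0.1
```

{"name": "move_arm", "arguments": {"rows": [[[0,0,-0.02,0],[0,0,-0.03,0]]]}}

```text
clock: 2.8
position: [502.6, -127.2, 81.5]
orientation: [-3.137, 0.119, -0.0]
force: [-1.6, 0.7, 3.8]
width: 0.2
```

{"name": "move_arm", "arguments": {"rows": [[[0,0,-0.02,0],[0,0,-0.03,0]]]}}

```text
clock: 3.0
position: [502.6, -127.2, 81.4]
orientation: [-3.137, 0.119, 0.0]
force: [-4.4, 1.5, 12.2]
width: 0.0
```

{"name": "move_arm", "arguments": {"rows": [[[0,0,-0.02,0],[0,0,-0.03,0]]]}}

```text
clock: 3.2
position: [502.7, -127.2, 81.4]
orientation: [-3.137, 0.119, 0.0]
force: [-5.0, 2.2, 12.1]
width: -0.2
```

Cover 4 (y ≈ -129) is firm: 12 N with no give. Next is the neighbour at y ≈ -7.

{"name": "move_arm", "arguments": {"rows": [[[0,0,0.3,0],[0,0,0.6,0],[0.1,1.2,0.7,0],[0.2,2.6,0.7,0],[0.29,3.9,0.7,0],[0.29,4.15,0.5,0],[0.29,4.15,0.25,0],[0.29,4.15,0.15,0],[0.29,4.15,0.12,0],[0.29,4.15,0.12,0]]]}}

```text
clock: 4.2
position: [511.3, -3.9, 84.8]
orientation: [-3.137, 0.121, 0.001]
force: [0.9, 0.8, -0.1]
width: -0.0
```

{"name": "move_arm", "arguments": {"rows": [[[0,0,-0.03,0],[0,0,-0.05,0]]]}}

```text
clock: 4.4
position: [511.4, -4.6, 83.4]
orientation: [-3.137, 0.123, 0.001]
force: [-0.1, -0.7, -0.3]
width: -0.2
```

{"name": "move_arm", "arguments": {"rows": [[[0,0,-0.02,0],[0,0,-0.03,0]]]}}

```text
clock: 4.6
position: [511.5, -4.8, 82.5]
orientation: [-3.137, 0.124, 0.001]
force: [-0.3, 0.1, -0.0]
width: 0.1
```

{"name": "move_arm", "arguments": {"rows": [[[0,0,-0.02,0],[0,0,-0.03,0]]]}}

```text
clock: 4.8
position: [511.5, -4.8, 81.6]
orientation: [-3.137, 0.123, 0.001]
force: [0.0, -0.4, -0.5]
width: -0.1
```

{"name": "move_arm", "arguments": {"rows": [[[0,0,-0.02,0],[0,0,-0.03,0]]]}}

```text
clock: 5.0
position: [511.6, -4.7, 81.0]
orientation: [-3.137, 0.123, 0.001]
force: [-2.7, -0.1, 5.9]
width: 0.5
```

{"name": "move_arm", "arguments": {"rows": [[[0,0,-0.02,0],[0,0,-0.03,0]]]}}

```text
clock: 5.2
position: [511.6, -4.7, 80.9]
orientation: [-3.137, 0.123, 0.001]
force: [-6.1, -0.1, 12.4]
width: -0.2
```

{"name": "move_arm", "arguments": {"rows": [[[0,0,-0.02,0],[0,0,-0.03,0]]]}}

```text
clock: 5.4
position: [511.6, -4.7, 80.9]
orientation: [-3.137, 0.122, 0.002]
force: [-5.5, 0.3, 12.6]
width: 0.1
```

This cover is firm too. Next cover is at y ≈ +119.

{"name": "move_arm", "arguments": {"rows": [[[0,0,0.3,0],[0,0,0.6,0],[0.1,1.2,0.7,0],[0.2,2.6,0.7,0],[0.29,3.9,0.7,0],[0.29,4.2,0.5,0],[0.29,4.2,0.25,0],[0.29,4.2,0.15,0],[0.29,4.2,0.14,0],[0.29,4.2,0.14,0]]]}}

```text
clock: 6.4
position: [520.3, 120.0, 84.9]
orientation: [-3.137, 0.125, 0.002]
force: [-0.4, -0.8, 0.7]
width: 0.2
```

{"name": "move_arm", "arguments": {"rows": [[[0,0,-0.03,0],[0,0,-0.05,0]]]}}

```text
clock: 6.6
position: [520.6, 119.3, 83.6]
orientation: [-3.137, 0.127, 0.002]
force: [0.5, -0.4, 0.6]
width: 0.2
```

{"name": "move_arm", "arguments": {"rows": [[[0,0,-0.02,0],[0,0,-0.03,0]]]}}

```text
clock: 6.8
position: [520.7, 119.1, 82.7]
orientation: [-3.137, 0.127, 0.002]
force: [0.8, 0.2, -0.3]
width: -0.0
```

{"name": "move_arm", "arguments": {"rows": [[[0,0,-0.02,0],[0,0,-0.03,0]]]}}

```text
clock: 7.0
position: [520.7, 119.2, 81.8]
orientation: [-3.137, 0.127, 0.002]
force: [0.1, -0.9, 0.8]
width: -0.2
```

{"name": "move_arm", "arguments": {"rows": [[[0,0,-0.02,0],[0,0,-0.03,0]]]}}

```text
clock: 7.2
position: [520.7, 119.2, 80.8]
orientation: [-3.137, 0.127, 0.002]
force: [0.3, -0.1, -0.9]
width: 0.0
```

{"name": "move_arm", "arguments": {"rows": [[[0,0,-0.02,0],[0,0,-0.03,0]]]}}

```text
clock: 7.4
position: [520.6, 119.2, 79.9]
orientation: [-3.137, 0.127, 0.002]
force: [-0.2, 0.3, -0.4]
width: -0.1
```

{"name": "move_arm", "arguments": {"rows": [[[0,0,-0.02,0],[0,0,-0.03,0]]]}}

```text
clock: 7.6
position: [520.4, 119.3, 78.9]
orientation: [-3.137, 0.127, 0.003]
force: [-0.7, -0.7, 0.8]
width: 0.2
```

{"name": "move_arm", "arguments": {"rows": [[[0,0,-0.02,0],[0,0,-0.03,0]]]}}

```text
clock: 7.8
position: [520.2, 119.3, 77.9]
orientation: [-3.137, 0.127, 0.003]
force: [-1.9, -0.6, 1.0]
width: -0.1
```

{"name": "move_arm", "arguments": {"rows": [[[0,0,-0.02,0],[0,0,-0.02,0]]]}}

```text
clock: 8.0
position: [520.2, 119.3, 77.2]
orientation: [-3.137, 0.127, 0.003]
force: [-0.2, 0.3, 2.0]
width: 0.0
```

Run:
```python
from workcell import *
import cv2,numpy as np
for n in ["wrist","scene"]:
    c=camera(n); cv2.imwrite(f"pics/{n}2.png",c["frame"][:,:,::-1]); np.save(f"{n}2.npy",c,allow_pickle=True)
    if n=="scene": cv2.imwrite("pics/s2c.png",cv2.resize(c["frame"][160:360,280:560,::-1],None,fx=2.8,fy=2.8,interpolation=2))
print(get_state()["force"],get_state()["ft_torque"])
```

```text
[-2.1266802  -0.27334625  1.13146164] [ 0.011763    0.22106385 -0.01725158]
```

View pics/wrist2.png

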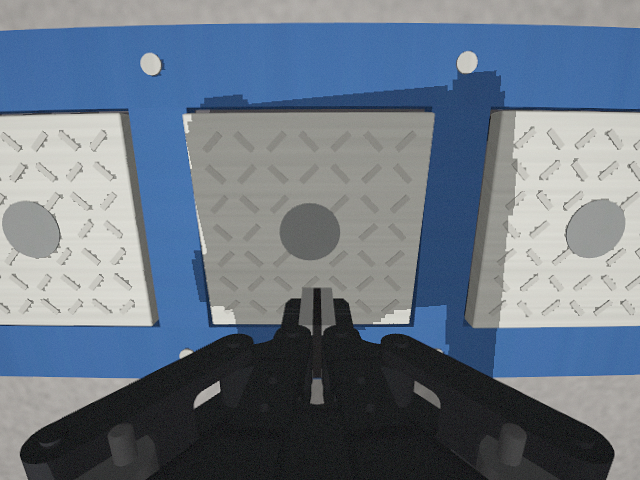

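View pics/s2c.png

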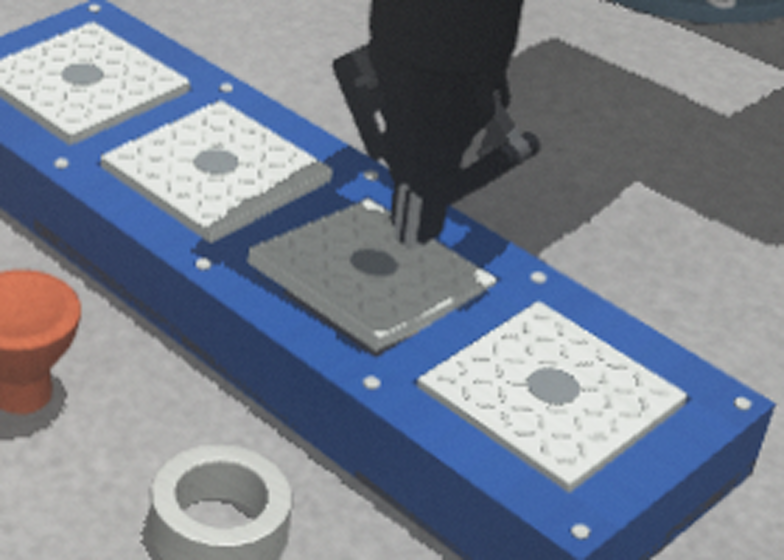

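The wrist view shows this cover's far edge widened (183–433, against 212–412 at the near edge). In the scene view its far edge stands proud, so it looks tipped. I'll confirm by feel.

{"name": "move_arm", "arguments": {"rows": [[[0,0,-0.02,0],[0,0,-0.03,0]]]}}

```text
clock: 8.3
position: [520.3, 119.3, 76.9]
orientation: [-3.138, 0.126, 0.003]
force: [-4.8, -0.1, 8.5]
width: -0.3
```

{"name": "move_arm", "arguments": {"rows": [[[0,0,-0.02,0],[0,0,-0.02,0]]]}}

```text
clock: 8.5
position: [520.3, 119.3, 77.0]
orientation: [-3.138, 0.126, 0.003]
force: [-4.0, -0.1, 7.7]
width: 0.2
```

Run:
```python
from workcell import *
import cv2,numpy as np
from h import *
a=load("scene0.npy")["frame"]; c=camera("scene"); b=c["frame"]
o=np.vstack([cv2.resize(f[210:310,350:480,::-1],None,fx=5,fy=2.9,interpolation=2) for f in(a,b)])
cv2.imwrite("pics/cmp.png",o)
```

```text
(no output)
```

View pics/cmp.png

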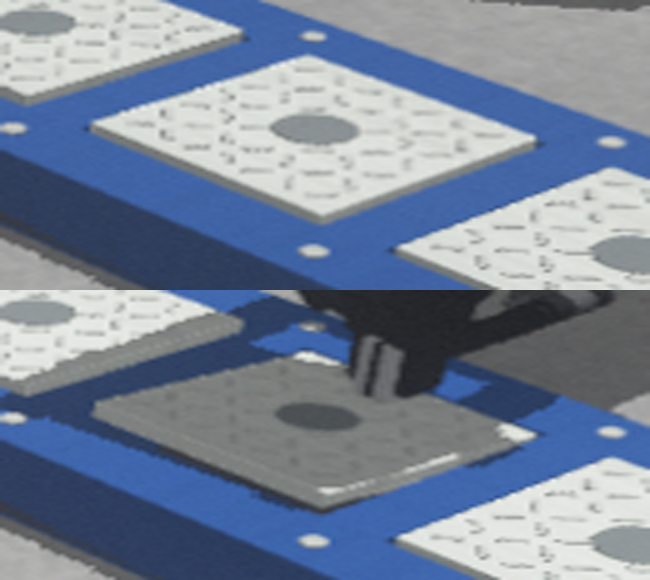

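The tilt is clear: the far edge is raised with a dark gap under it, and the near edge is down. The cover at (557,119) is the rocking one. I'll lift, move over its middle and check.

{"name": "move_arm", "arguments": {"rows": [[[0,0,0.3,0],[0,0,0.7,0],[0.4,0,0.9,0],[0.9,0,0.9,0],[1.25,0,0.9,0],[1.25,0,0.9,0],[1.25,0,0.9,0]]]}}

```text
clock: 9.25
position: [557.4, 119.3, 103.8]
orientation: [-3.138, 0.126, 0.005]
force: [0.3, 1.0, 0.2]
width: -0.1
```

Run:
```python
from workcell import *
import cv2,numpy as np
for n in ["wrist","top","scene"]:
    c=camera(n); cv2.imwrite(f"pics/{n}3.png",c["frame"][:,:,::-1]); np.save(f"{n}3.npy",c,allow_pickle=True)
s=get_state();print(s["position"],s["force"],s["orientation"])
```

```text
[557.03656152 119.40924104 103.6799354 ] [0.41409219 0.65341984 0.03760395] [-3.13769268  0.12584806  0.00510068]
```

View pics/wrist3.png

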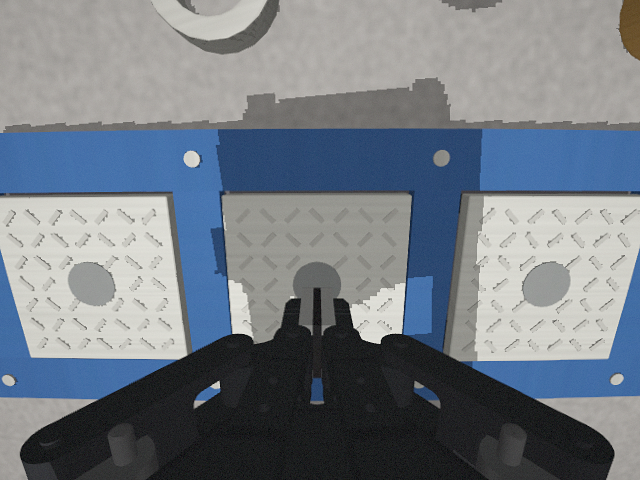

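View pics/scene3.png

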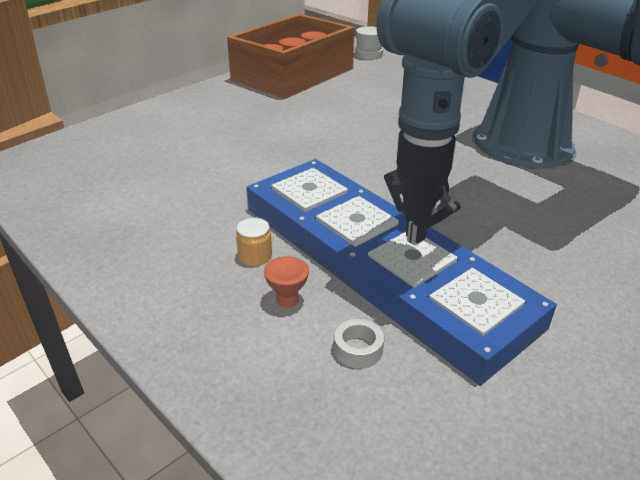

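Run:
```python
from h import *
w=load("wrist3.npy");s=load("scene0.npy");t=load("top0.npy")
u=np.array([.9971,-.076]);
far=onz(w,(316,193),55);print("disc",onz(w,(317,285),55),"far",far,"-48:",far[:2]-48*u)
print("L/R edges mid",onz(w,(222,220),55),onz(w,(410,220),55))
print(tri([ray(w,(317,285)),ray(s,(412.6,254.3)),ray(t,(244,289))]))
```

```text
disc [557.73515077 118.25595783  55.        ] far [606.69667231 114.82607281  55.        ] -48: [558.83587231 118.47407281]
L/R edges mid [596.97631177 163.43561798  55.        ] [589.3427964   68.42948383  55.        ]
(array([557.9929741 , 118.42378148,  54.15559779]), [np.float64(0.5846471394326131), np.float64(0.4086903574155067), np.float64(0.5695012142668896)])
```

{"name": "move_arm", "arguments": {"rows": [[[0.02,-0.03,-0.3,0],[0.03,-0.03,-0.55,0],[0.03,-0.03,-0.68,0],[0.03,-0.03,-0.7,0],[0.03,-0.03,-0.7,0]]]}}

```text
clock: 9.9
position: [557.7, 118.5, 82.3]
orientation: [-3.138, 0.126, 0.006]
force: [-0.6, 0.7, 0.5]
width: -0.1
```

{"name": "move_arm", "arguments": {"rows": [[[0,0,-0.02,0],[0,0,-0.03,0]]]}}

```text
clock: 10.1
position: [557.9, 118.5, 81.6]
orientation: [-3.138, 0.126, 0.006]
force: [1.5, 0.4, 0.1]
width: -0.1
```

{"name": "move_arm", "arguments": {"rows": [[[0,0,-0.02,0],[0,0,-0.03,0]]]}}

```text
clock: 10.3
position: [558.0, 118.5, 80.8]
orientation: [-3.138, 0.126, 0.005]
force: [-0.0, 0.3, -0.0]
width: 0.1
```

{"name": "move_arm", "arguments": {"rows": [[[0,0,-0.02,0],[0,0,-0.03,0]]]}}

```text
clock: 10.5
position: [558.0, 118.5, 79.9]
orientation: [-3.138, 0.126, 0.005]
force: [0.5, 0.9, 0.5]
width: -0.1
```

{"name": "move_arm", "arguments": {"rows": [[[0,0,-0.02,0],[0,0,-0.03,0]]]}}

```text
clock: 10.7
position: [558.1, 118.5, 79.8]
orientation: [-3.138, 0.126, 0.005]
force: [-4.0, -0.1, 8.9]
width: 0.1
```

{"name": "move_arm", "arguments": {"rows": [[[0,0,-0.02,0],[0,0,-0.03,0]]]}}

```text
clock: 10.9
position: [558.2, 118.5, 79.8]
orientation: [-3.138, 0.125, 0.005]
force: [-5.2, -1.1, 9.7]
width: -0.0
```

{"name": "move_arm", "arguments": {"rows": [[[0,0,-0.02,0],[0,0,-0.04,0],[0,0,-0.04,0]]]}}

```text
clock: 11.2
position: [558.1, 118.5, 79.5]
orientation: [-3.138, 0.125, 0.006]
force: [-4.1, -0.5, 9.7]
width: -0.1
```

{"name": "move_arm", "arguments": {"rows": [[[-0.01,0,-0.03,0],[-0.01,0,-0.05,0],[-0.01,0,-0.05,0]]]}}

```text
clock: 11.5
position: [558.1, 118.5, 79.2]
orientation: [-3.138, 0.125, 0.005]
force: [-4.4, -0.4, 9.2]
width: 0.1
```

{"name": "move_arm", "arguments": {"rows": [[[-0.01,0,-0.04,0],[-0.01,0,-0.06,0],[-0.01,0,-0.06,0]]]}}

```text
clock: 11.8
position: [558.1, 118.6, 78.6]
orientation: [-3.138, 0.125, 0.004]
force: [-4.7, -0.1, 10.6]
width: 0.1
```

{"name": "move_arm", "arguments": {"rows": [[[-0.01,0,-0.04,0],[-0.01,0,-0.08,0],[-0.01,0,-0.08,0]]]}}

```text
clock: 12.1
position: [558.1, 118.6, 77.4]
orientation: [-3.139, 0.124, 0.003]
force: [-3.5, -0.6, 8.7]
width: -0.3
```

Run:
```python
from workcell import *
import cv2,numpy as np
c=camera("scene");cv2.imwrite("pics/s4.png",cv2.resize(c["frame"][210:310,350:480,::-1],None,fx=5,fy=5,interpolation=2))
c=camera("wrist");cv2.imwrite("pics/w4.png",c["frame"][:,:,::-1])
s=get_state();print(s["position"],s["force"],s["ft_torque"])
```

```text
[558.10652234 118.57022486  77.3654535 ] [-3.87971821 -0.87601849  9.86631766] [-0.10352981  0.69653173  0.00344832]
```

View pics/s4.png

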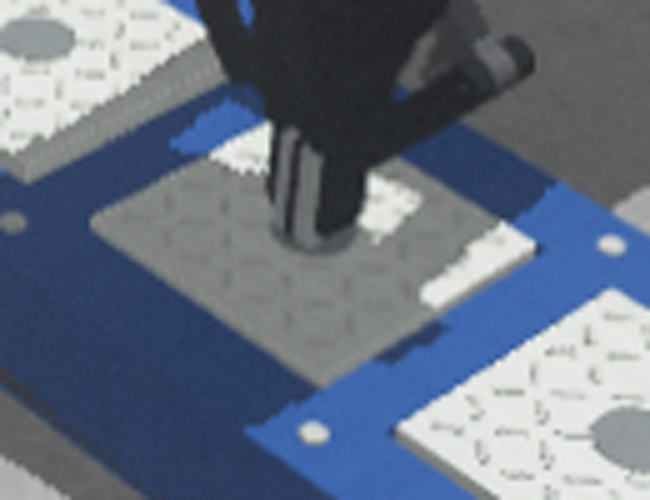

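View pics/w4.png

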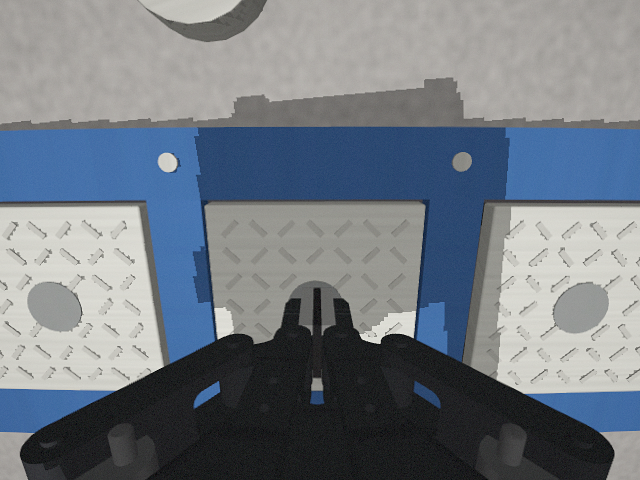

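The cover is sinking while staying level, with the fingertips on the disc. I'll keep pressing.

{"name": "move_arm", "arguments": {"rows": [[[-0.01,0,-0.04,0],[-0.01,0,-0.08,0],[-0.01,0,-0.08,0]]]}}

```text
clock: 12.5
position: [558.1, 118.6, 76.1]
orientation: [-3.139, 0.124, 0.003]
force: [-4.0, 0.2, 10.0]
width: -0.1
```

{"name": "move_arm", "arguments": {"rows": [[[-0.01,0,-0.04,0],[-0.01,0,-0.08,0],[-0.01,0,-0.08,0]]]}}

```text
clock: 12.8
position: [558.1, 118.6, 75.1]
orientation: [-3.139, 0.124, 0.002]
force: [-5.0, 0.0, 11.6]
width: -0.1
```

{"name": "move_arm", "arguments": {"rows": [[[-0.01,0,-0.04,0],[-0.01,0,-0.06,0],[-0.01,0,-0.06,0]]]}}

```text
clock: 13.1
position: [558.0, 118.6, 75.0]
orientation: [-3.139, 0.123, 0.001]
force: [-6.3, -0.6, 14.9]
width: 0.1
```

{"name": "move_arm", "arguments": {"rows": [[[-0.01,0,-0.05,0],[-0.01,0,-0.08,0],[-0.01,0,-0.08,0],[-0.01,0,-0.08,0]]]}}

```text
clock: 13.5
position: [558.1, 118.6, 75.0]
orientation: [3.139, -0.123, -0.001]
force: [-9.1, -1.4, 19.1]
width: 0.1
```

Run:
```python
from workcell import *
import cv2,numpy as np
c=camera("scene");cv2.imwrite("pics/s5.png",cv2.resize(c["frame"][160:360,280:560,::-1],None,fx=2.8,fy=2.8,interpolation=2))
s=get_state();print(s["position"],s["force"],s["ft_torque"])
```

```text
[558.08637112 118.60189613  75.00332621] [-8.69056465 -1.38286693 19.7414216 ] [-0.16617114  1.46711108 -0.00755871]
```

View pics/s5.png

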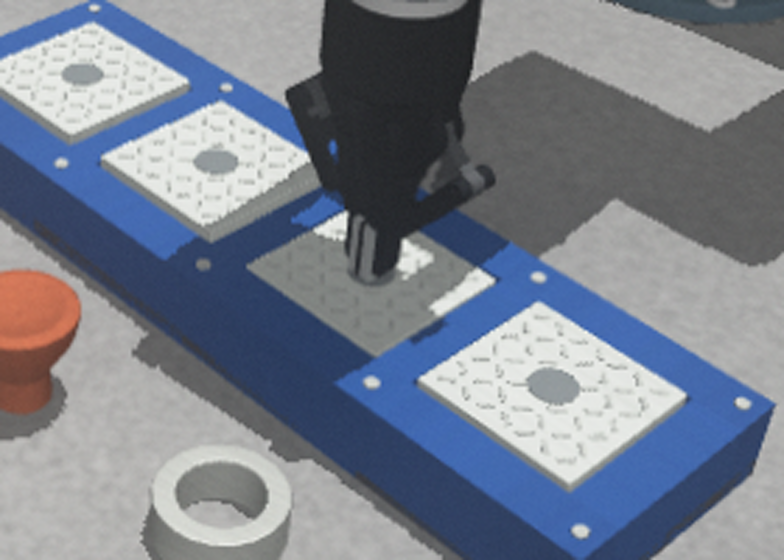

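The cover is flush with the rim: no side faces show, and the fingertips are at 50.0 mm under a steady 19–20 N. I'm handing the job in.

```bash
python3 -c "
from workcell import *
print(close_job())"
```

```text
the job is handed in; nothing more can be done
None
```

The rocking cover is seated level with the rim, and I handed the job in at about 13.5 s with the fingertips still pressing on its middle. It is the third cover counting up in y, at about (558, 118.5) mm.

- **Finding it:** I pressed the robot-side edges in turn.
  - The covers at y ≈ -129 and y ≈ -7 held firm, giving nothing at about 12 N.
  - The cover at y ≈ +119 gave way over about 2–3 mm at only 1–2 N, then stopped at about 8 N. The scene camera showed its far edge raised. It gave at less force than the 3–8 N you described.
  - I did not press the fourth cover (y ≈ +242), because the tipping one was already clear.
- **Seating it:** I pressed straight down on its disc. It sank 4.8 mm and stopped firmly.
- **Force readings:** While it sank I read only about 9–12 N downward plus 4–5 N sideways, less than the 14–20 N you described. I then held about 19–20 N down (about 9 N sideways), and it did not move further.
- **Last checks:** The fingertips were at 50.0 mm, level with the rim. The scene picture shows the cover flush, and the other covers in view look unmoved. I did not measure the bowl, collar and tin again at the end, but the arm never went near them. I also did not press the edge again to prove the rocking is gone, since I had to finish still pressing the middle.

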